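# Hang the bao-board foot on the drying rod and cap it

### The job

Hang the green drilled bao-board foot on the horizontal steel drying rod, upright with its wide base downwards and far enough along to leave room for the cap. Then push the red end cap fully onto the rod's free end, so that the foot cannot slide off, and leave both hanging there. Do not disturb the pale, undrilled camphor offcut.

Things in the scene. Friction and masses are not known exactly. Their poses are not given: they have to be found in the camera images.
- rack: Fixed drying rack: brown wooden post (50 x 60, top at 152 mm) on a 22 mm high base (x -100 to 50, 110 wide) with a horizontal steel rod, 14 mm diameter. Origin: on the bench below the post's rod-side face. Rod axis along +x, 130 mm above the bench, from x = 0 to the free tip at x = 180 mm (last 8 mm taper to 8 mm diameter), pointing roughly to the robot's right.
- foot: Green wooden foot, about 0.12 kg, standing on its base. 40 along x, 50 wide (y), 66 mm tall; lowest 14 mm is 56 along x. Round 32 mm hole right through along x, alike from both ends. Origin: on the hole's axis, midway, 42 mm above the underside. z up. Starts with x within 40 degrees of the rod's line. Grip across y, on the flat sides. Released, it hangs with its origin 9 mm below the rod's axis.
- cap: Red square wooden end cap, about 0.09 kg: 60 along x, 46 wide (y), 46 mm tall, hole level. Blind round hole 28 mm wide, 54 mm deep along x: open at x = 0, closed end at x = 60 mm. Origin: on the hole's axis at its mouth, 23 mm above the underside. z up. Starts with x within 40 degrees of the rack's +x. Grip across y. Fully on, its mouth is 126 mm from the post and hangs 7 mm below the rod's axis.
- offcut: Bystander: bare pale camphor wood block with no hole, 55 x 48 x 60 mm tall. Origin: centre of its underside.
Things that resemble listed ones, but are neither listed nor needed, are in the scene too. There is more than one size of the cap; the one meant has the size given above. Of the things shaped like the foot, the green one is meant.

How it is judged:
On the way, in this order (a step that is already met when the one before it is completed fails the run):
1. the foot is threaded on the rod (x of foot in the frame of rack between 0.01 and 0.115 m and y of foot in the frame of rack between -0.016 and 0.016 m and z of foot in the frame of rack between 0.105 and 0.145 m and angle between the x axis of foot and the x axis of rack, either way round below 0.3 rad and angle between foot's own z axis and vertical below 0.35 rad), for 0.2 s.
2. the cap is on the rod's end, over the threaded foot (all of step 1 and x of cap in the frame of rack between 0.115 and 0.144 m and y of cap in the frame of rack between -0.016 and 0.016 m and z of cap in the frame of rack between 0.105 and 0.145 m and angle between the x axis of cap and the x axis of rack, either way round below 0.3 rad), for 0.2 s.
At the end, for the whole second after the job is handed in: Foot hangs on the rod, origin 10 to 115 mm from the post, upright within 20 degrees; cap covers at least 36 mm of the rod's end (mouth 115 to 144 mm from the post); both within 16 mm sideways and 17 degrees of the rod, released, at rest; offcut moved under 40 mm (all of step 2 and linear speed of each of foot, cap below 0.03 m/s and angular speed of each of foot, cap below 0.5 rad/s); the robot touches nothing.
It fails at once if the camphor offcut is moved more than 40 mm (distance of offcut from where it was at the start of the episode above 0.04 m).
It also fails if it takes over 61 s, if anything falls off the work surface, if the arm or the gripper's body presses on something with over 40 N, if the wrist force passes 120 N, or if a joint passes its speed limit or range.

### The arm

A 6-joint arm with a two-finger parallel gripper is mounted at the origin on the work surface. World frame = base frame: x ahead of the robot, y to its left, z up, the work surface at z = 0. Lengths are in m, angles in rad, forces in N, time in s.
With the tool pointing down it reaches from about 0.375 to 0.925 m from the base axis. Payload 5.7 kg.
Tool frame: the origin (TCP) lies at the very end of the fingers, on their centre line; the grasp point (between the pads) lies 19 mm behind it (arm.grip_point_offset is the distance from the TCP to the grasp point, in m); z points along the fingers, y is the direction in which the jaws open and shut (so a half turn about z gives the same grasp; the last joint's range is limited). The gripper opens to 88 mm and grips with 3 to 60 N. Pads are 20 mm wide; open, the fingers measure 115 mm over their backs; the gripper's body (75 mm by 178 mm) begins 61 mm behind the grasp point.
Start: joints at [-1.302, 0.359, 1.51, -0, 1.272, -0.115], TCP at [0.225, -0.556, 0.223] pointing down, gripper open.
Joint ranges: [-2.97, 2.97], [-1.01, 2.36], [0.21, 2.38], [-0.96, 4.11], [0.2, 2.71], [-2.98, 2.98]. Speed limits (rad/s): [2.39, 2.39, 3.14, 3.14, 3.14, 3.14].

### API

Orientations are given as a unit quaternion [w, x, y, z].
In Python, from bench import arm gives the robot as it stands.
- The arm moves only by the shell command python3 -m pendant 'ROWS' [FORCE]. ROWS is JSON, a list that holds one entry, the list of rows, each a list of 5 numbers: the shift along the tool's x, y, z in m, then the turn about the tool's z in degrees, then the closure, from -1 (fully open) to 1 (shut). In form: [[[dx, dy, dz, yaw, gripper], ...]]. A call has 1 to 12 rows; each row shifts and turns the commanded pose from where the row before left it, along the tool's axes as they then stand; what a row does not reach is not made up. A row lasts 1/12 s, in which the tool goes at most 41.7 mm and 7.16 degrees, less where a joint would pass 70% of its speed; a pose out of reach is approached as far as the arm can. A call with a gripper value outside its range is refused whole. The fingers move at their own pace and stop on an object; FORCE is the grip in N (left out, the last holds). Time passes only in rows, so rows that do not move let the fingers close. It gives the time, the measured TCP pose, the force and the opening at its end, in the units of the state.
- arm.read_state(): the state, without advancing time (a new reading comes with each control period).
- arm.get_image(name): name is "scene" or "top" or "wrist"; returns the picture (384x512x3 uint8, red, green, blue); there is no depth.
- arm.camera_model(name): a dict with "fx", "fy", "cx", "cy" (pixels), "k1" (the pictures are not rectified: a ray, as slopes to the right and down, at radius r is drawn at 1 + k1 r^2 times it, then the intrinsics apply), "xyz" and "attitude" of the camera in the world. Camera axes: x right, y up, looking along -z (the intrinsics and any distortion apply to the point x, -y, -z); pixel columns grow to the right and rows downward; lengths in m; the calibration is good to about 2 mm. A picture is of the moment at which its call begins: read the wrist's pose just before it. camera_model takes no time and is no camera call; for the wrist camera it gives the pose at the moment of the call.
- arm.finish_job(): hands the job in, once; it reports no verdict.
The state is a dict: "time_s": time; "q": joint angles; "qvel": joint speeds; "effort": joint torques, N m; "eef_pos": TCP position; "ee_rot": TCP orientation; "force": force on the tool from outside, world axes, zero at the start; "wrist_torque": the same for the moment, N m; "finger_gap": finger opening in m.
Only numpy, scipy, OpenCV 4.12 (cv2) and the standard library are available. Lean on these libraries where they do the work, as an engineer would, in place of code of your own. Each camera call takes 0.05 s, during which the arm holds its last target. There are 200 camera calls.

## Working session

There is one attempt and no reset: what is moved stays moved. The work goes in short steps, Python scripts to look and compute and a shell command to move; the robot and the scene stay as the last step left them, time stands still between calls to the robot, and variables do not carry over. Pictures are saved under pics/ and viewed, about 8 in all and at most 12, crops included, and the job is handed in when it is done.

```bash
mkdir -p pics; ls
python3 - <<'E'
from bench import arm
import cv2, numpy as np
s=arm.read_state();print(s['time_s'],s['eef_pos'],s['ee_rot'],s['finger_gap'])
for n in('top','scene'):
    im=arm.get_image(n);cv2.imwrite(f'pics/{n}0.png',im[...,::-1]);print(n,arm.camera_model(n))
a=cv2.imread('pics/top0.png');b=cv2.imread('pics/scene0.png')
cv2.imwrite('pics/t0.png',cv2.resize(a,(800,600),interpolation=cv2.INTER_CUBIC));cv2.imwrite('pics/s0.png',cv2.resize(b,(800,600),interpolation=cv2.INTER_CUBIC))
E
```

```text
pics
0.0 [ 0.22446369 -0.55570874  0.22183859] [-8.77004145e-04  9.81646834e-01  1.90705845e-01 -7.06512854e-05] 0.08771141656200575
top {'fx': 411.5960691072804, 'fy': 411.5960691072804, 'cx': 250.00581543009199, 'cy': 192.95802731297826, 'k1': -0.11198514487956364, 'xyz': array([ 0.45924898, -0.03762802,  0.96845212]), 'attitude': array([-0.7005974 , -0.02745064,  0.021912  ,  0.71269181])}
scene {'fx': 416.2654755918789, 'fy': 416.2654755918789, 'cx': 257.3443471582752, 'cy': 187.27023615679056, 'k1': -0.04879675625934842, 'xyz': array([ 1.19991159, -0.19943285,  0.63595703]), 'attitude': array([0.71098556, 0.33640611, 0.27768837, 0.55156108])}
```

View pics/t0.png

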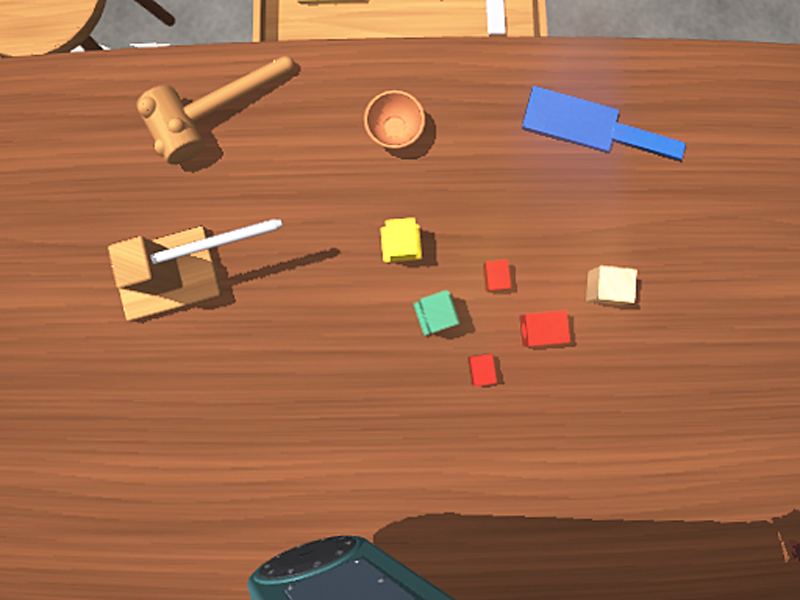

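View pics/s0.png

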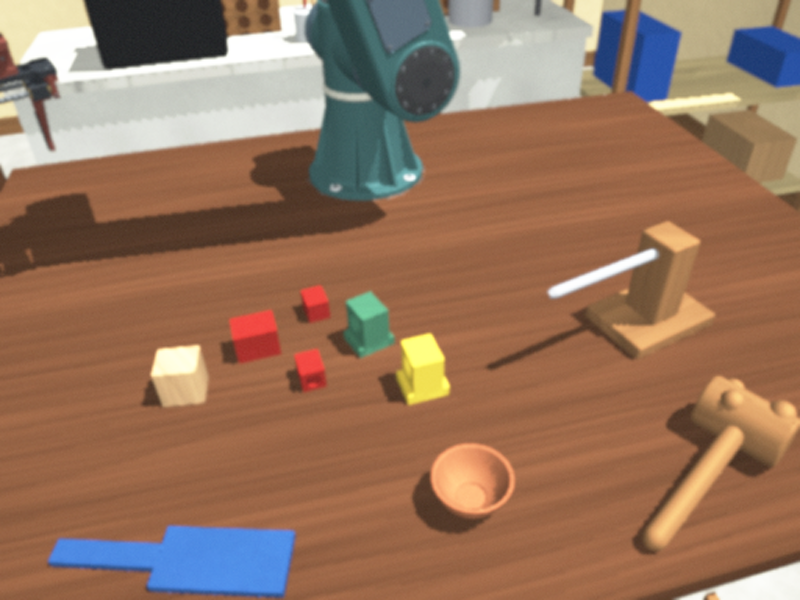

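Top view (800×600): the rack rod runs from (155,258) to tip (280,223). Candidates:
- **Foot:** green (437,313) or yellow (401,240). The green one is meant.
- **Cap:** red (547,329), or the small reds at (498,275) and (483,370). The largest should be the 60×46 one.
- **Offcut:** pale block at (615,285).

Next I measure sizes and confirm in one crop.

```bash
cat > h.py <<'E'
import numpy as np, cv2
from scipy.spatial.transform import Rotation as R
def ray(cam,uv):
    uv=np.atleast_2d(np.asarray(uv,float))
    K=np.array([[cam['fx'],0,cam['cx']],[0,cam['fy'],cam['cy']],[0,0,1]])
    p=cv2.undistortPoints(uv[:,None],K,np.array([cam['k1'],0,0,0,0.]))[:,0]
    d=np.c_[p[:,0],-p[:,1],-np.ones(len(p))]
    w,x,y,z=cam['attitude']
    return np.array(cam['xyz']),R.from_quat([x,y,z,w]).apply(d)
def onplane(cam,uv,z):
    o,d=ray(cam,uv); return o+d*((z-o[2])/d[:,2:3])
def toolyaw(s):   # world heading of tool x, deg ; tool y heading = this-90
    w,x,y,z=s['ee_rot']; m=R.from_quat([x,y,z,w]).as_matrix()
    return np.degrees(np.arctan2(m[1,0],m[0,0])),m
def topface(im,hue_lo,hue_hi,minA=80,smin=90):
    """blobs of a hue; bright (top) part split off by Otsu. im = RGB"""
    hsv=cv2.cvtColor(im,cv2.COLOR_RGB2HSV);H,S,V=cv2.split(hsv)
    m=((S>smin)&(V>60)&((H>=hue_lo)&(H<=hue_hi))).astype(np.uint8)
    n,l,st,c=cv2.connectedComponentsWithStats(m);out=[]
    for i in range(1,n):
        if st[i,4]<minA: continue
        v=V[l==i];t,_=cv2.threshold(v.reshape(-1,1),0,255,cv2.THRESH_OTSU)
        tm=((l==i)&(V>t)).astype(np.uint8)
        out.append((c[i],st[i],t,tm))
    return out
E
python3 - <<'E'
from h import *
from bench import arm
cam=arm.camera_model('top');im=cv2.imread('pics/top0.png')[...,::-1].copy()
vis=im.copy()
def rep(name,lo,hi,z,sm=90):
    for c,st,t,tm in topface(im,lo,hi,smin=sm):
        if not(130<c[1]<260): continue
        cs=max(cv2.findContours(tm,0,1)[0],key=cv2.contourArea)
        cv2.drawContours(vis,[cs],-1,(255,255,255),1)
        P=onplane(cam,cs[:,0],z)[:,:2]
        r=cv2.minAreaRect((P*1000).astype(np.float32))
        print(name,c.round(1),'area',st[4],'otsu',t,'rect mm',np.round(r[0],1),np.round(r[1],1),round(r[2],1))
rep('green',60,90,.066);rep('yellow',25,35,.066);rep('red',0,4,.046,200);rep('red',0,4,.03,200)
hsv=cv2.cvtColor(im,cv2.COLOR_RGB2HSV)
m=((hsv[...,1]<50)&(hsv[...,2]>140)).astype(np.uint8);m[:130]=0;m[180:]=0;m[:,:90]=0;m[:,190:]=0
y,x=np.nonzero(m);print('rod px',x.min(),x.max(),len(x))
pts=onplane(cam,np.c_[x,y],.13)[:,:2]
vx,vy,x0,y0=cv2.fitLine(pts.astype(np.float32),cv2.DIST_HUBER,0,.001,.001).ravel()
d=np.array([vx,vy]); d=d if d[1]<0 else -d
s=(pts-[x0,y0])@d; print('rod dir deg',np.degrees(np.arctan2(d[1],d[0])),'ends',[x0,y0]+d*s.min(),[x0,y0]+d*s.max(),'len',np.ptp(s))
vis[m>0]=(255,0,255)
cv2.imwrite('pics/c1.png',cv2.resize(vis[130:260,60:420,::-1],None,fx=2.2,fy=2.2,interpolation=cv2.INTER_NEAREST))
E
```

```text
green [278.7 199.8] area 511 otsu 194.0 rect mm [506.6 -93.2] [47.9 49.5] 17.5
yellow [255.6 152.3] area 551 otsu 246.0 rect mm [611.7 -45.2] [57.8 52.3] 2.1
rod px 97 179 547
rod dir deg -75.46204 ends [0.58133716 0.28799894] [0.62661556 0.11339755] len 0.18037676897503918
```

View pics/c1.png

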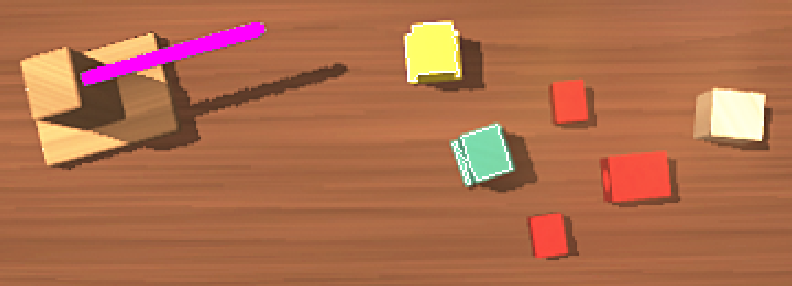

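The rod mask (magenta) fits well at 180 mm long. Among the reds, the one at crop (637,177) is much longer than (570,102) and (549,235). I still need clean top faces for it and the green foot at crop (487,153).

Run:
```python
from h import *
from bench import arm
cam=arm.camera_model('top');im=cv2.imread('pics/top0.png')[...,::-1].copy()
B=8
big=cv2.resize(im,None,fx=B,fy=B,interpolation=cv2.INTER_CUBIC)
vis=big.copy()
H,S,V=cv2.split(cv2.cvtColor(big,cv2.COLOR_RGB2HSV))
hh=H.astype(int)
def rep(name,mask,z,vt):
    n,l,st,c=cv2.connectedComponentsWithStats(mask.astype(np.uint8))
    for i in range(1,n):
        if st[i,4]<6000 or not(130*B<c[i][1]<260*B): continue
        t=vt or cv2.threshold(V[l==i].reshape(-1,1),0,255,cv2.THRESH_OTSU)[0]
        tm=cv2.morphologyEx(((l==i)&(V>t)).astype(np.uint8),cv2.MORPH_OPEN,np.ones((45,45)))
        cs=max(cv2.findContours(tm,0,1)[0],key=cv2.contourArea)
        cv2.drawContours(vis,[cs],-1,(255,255,255),2)
        P=onplane(cam,(cs[:,0]+.5)/B-.5,z)[:,:2]
        r=cv2.minAreaRect((P*1000).astype(np.float32))
        print(name,(c[i]/B).round(1),'otsu',t,'rect',np.round(r[0],1),np.round(r[1],1),round(r[2],1))
rep('green',(S>80)&(hh>60)&(hh<95)&(V>90),.066,0)
redm=((hh<=5)|(hh>=175))&(S>170)&(V>120)
rep('red',redm,.046,0)
rep('red-noV',redm,.046,1)
y0,y1,x0,x1=170,250,255,375
cv2.imwrite('pics/c2.png',cv2.resize(vis[y0*B:y1*B,x0*B:x1*B,::-1],(792,528),interpolation=cv2.INTER_AREA))
```

```text
green [279.2 200.2] otsu 193.0 rect [508.  -97.3] [49.  41.2] 15.1
red [318.8 176.1] otsu 224.0 rect [ 561.3 -186.1] [41.1 31.5] 2.4
red [348.9 210.3] otsu 213.0 rect [ 482.7 -255.7] [46.3 61. ] 3.9
red [309.  236.9] otsu 215.0 rect [ 424.5 -160.7] [41.8 32.3] 7.8
red-noV [318.8 176.1] otsu 1 rect [ 560.6 -185.8] [42.4 34.1] 3.3
red-noV [348.9 210.3] otsu 1 rect [ 481.9 -251.8] [47.4 69.9] 3.9
red-noV [309.  236.9] otsu 1 rect [ 424.  -160.2] [43.7 36.1] 7.4
```

View pics/c2.png

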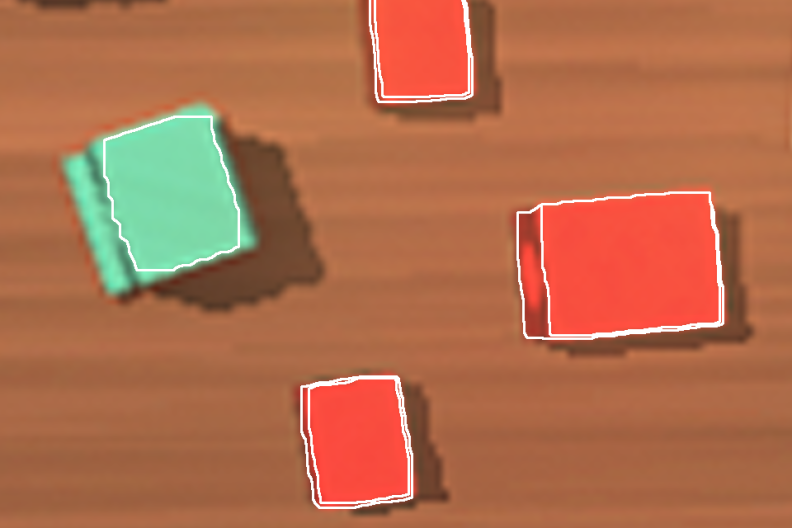

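The crop confirms the choice. The red block at crop (630,265) measures 61×46 mm with its mouth to the left, so it is the cap; the other two are about 41×32. The green block at (175,190) has a 49×41 top face, so it is the foot.

Foot is about (0.507,-0.097), y heading about 17.5°. First move: turn the tool 85.5°.

```bash
cat >> h.py <<'E'
def delta(x,y,z,hx):
    from bench import arm
    s=arm.read_state();h,m=toolyaw(s);p=s['eef_pos']
    a=np.radians(hx);tx=np.array([np.cos(a),np.sin(a)]);ty=np.array([np.sin(a),-np.cos(a)])
    d=np.array([x,y,z])-p
    print('t',round(s['time_s'],2),'pos',p.round(4),'hx',round(h,2),'tilt',m[2,:2].round(3),'gap',round(s['finger_gap'],4),'F',np.round(s['force'],1))
    print('yaw cmd',round((h-hx+180)%360-180,2),'then tool d mm',np.round([d[:2]@tx*1000,d[:2]@ty*1000,-d[2]*1000],1))
E
python3 -m pendant '[[[0,0,0,-7.1,-1],[0,0,0,-7.1,-1],[0,0,0,-7.1,-1],[0,0,0,-7.1,-1],[0,0,0,-7.1,-1],[0,0,0,-7.1,-1],[0,0,0,-7.1,-1],[0,0,0,-7.1,-1],[0,0,0,-7.1,-1],[0,0,0,-7.1,-1],[0,0,0,-7.1,-1],[0,0,0,-7.1,-1]]]' 25
python3 -c "
from h import *
delta(.507,-.097,.2,107.5)"
```

```text
time_s: 1.1
eef_pos: [0.2245, -0.5559, 0.2221]
ee_rot: [-0.0, 0.591, 0.807, 0.0]
force: [-0.0, 0.5, -0.9]
finger_gap: 0.0879
t 1.1 pos [ 0.2245 -0.5559  0.2221] hx 107.54 tilt [0.001 0.   ] gap 0.0879 F [-0.   0.5 -0.9]
yaw cmd 0.04 then tool d mm [352.8 407.4  22.1]
```

```bash
python3 -m pendant '[[[0.025,0.029,0,0,-0.7],[0.025,0.029,0,0,-0.7],[0.025,0.029,0,0,-0.7],[0.025,0.029,0,0,-0.7],[0.025,0.029,0,0,-0.7],[0.025,0.029,0,0,-0.7],[0.025,0.029,0,0,-0.7],[0.025,0.029,0,0,-0.7],[0.025,0.029,0,0,-0.7],[0.025,0.029,0,0,-0.7],[0.025,0.029,0,0,-0.7],[0.025,0.029,0,0,-0.7]]]'
python3 -m pendant '[[[0.0264,0.0297,0.01,0,-0.7],[0.0264,0.0297,0.012,0,-0.7],[0,0,0,0,-0.7],[0,0,0,0,-0.7]]]'
python3 - <<'E'
from h import *
from bench import arm
delta(.507,-.097,.2,107.5)
cam=arm.camera_model('wrist');im=arm.get_image('wrist');print(cam)
cv2.imwrite('pics/w1.png',im[...,::-1])
E
```

```text
time_s: 2.1
eef_pos: [0.4689, -0.165, 0.2225]
ee_rot: [-0.0, 0.594, 0.805, -0.0]
force: [-0.1, -0.7, -0.2]
finger_gap: 0.0745
time_s: 2.43
eef_pos: [0.5095, -0.0968, 0.1996]
ee_rot: [-0.001, 0.592, 0.806, -0.0]
force: [0.5, -0.1, -0.4]
finger_gap: 0.0744
t 2.43 pos [ 0.5095 -0.0968  0.1996] hx 107.43 tilt [ 0.001 -0.002] gap 0.0744 F [ 0.5 -0.1 -0.4]
yaw cmd -0.07 then tool d mm [ 0.6 -2.4 -0.4]
{'fx': 278.2594011209711, 'fy': 278.2594011209711, 'cx': 250.58597609797863, 'cy': 192.49504971561856, 'k1': -0.06915070723167153, 'xyz': array([ 0.48959681, -0.03300773,  0.36194391]), 'attitude': array([ 0.98066564, -0.12305423, -0.0183365 ,  0.15105079])}
```

View pics/w1.png

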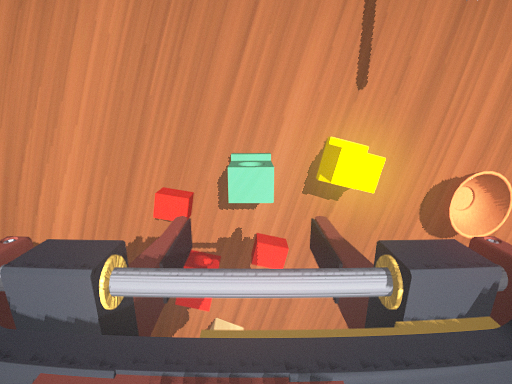

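The wrist view shows the green foot square between the fingers: top face columns 228–274, rows 166–203. Refine its position.

Run:
```python
from h import *
from bench import arm
cam=arm.camera_model('wrist');im=cv2.imread('pics/w1.png')[...,::-1].copy()
for c,st,t,tm in topface(im,60,95,300,70):
    tm=cv2.morphologyEx(tm,cv2.MORPH_OPEN,np.ones((11,11)))
    cs=max(cv2.findContours(tm,0,1)[0],key=cv2.contourArea)
    P=onplane(cam,cs[:,0],.066)[:,:2];r=cv2.minAreaRect((P*1000).astype(np.float32));print(c,t,r)
    delta(r[0][0]/1000,r[0][1]/1000,.031,107.5)
```

```text
[250.5726691 178.4035649] 193.0 ((509.1040344238281, -98.35682678222656), (49.741249084472656, 39.18156433105469), 17.41181755065918)
t 2.48 pos [ 0.5092 -0.0982  0.2001] hx 107.33 tilt [ 0.001 -0.002] gap 0.0747 F [-0.8  0.3 -0.7]
yaw cmd -0.17 then tool d mm [-1.000e-01 -1.000e-01  1.691e+02]
```

```bash
python3 -m pendant '[[[0,0,0.03,0,-0.7],[0,0,0.03,0,-0.7],[0,0,0.03,0,-0.7],[0,0,0.03,0,-0.7],[0,0,0.03,0,-0.7],[0,0,0.019,0,-0.7],[0,0,0,0,-0.7],[0,0,0,0,1],[0,0,0,0,1],[0,0,0,0,1],[0,0,0,0,1],[0,0,0,0,1]]]' 25
python3 -c "
from h import *
delta(.509,-.098,.2,104.54)"
```

```text
time_s: 3.48
eef_pos: [0.5107, -0.0995, 0.0332]
ee_rot: [0.001, 0.593, 0.805, 0.0]
force: [0.4, -1.2, 7.9]
finger_gap: 0.0502
t 3.48 pos [ 0.5107 -0.0995  0.0332] hx 107.2 tilt [-0.002  0.002] gap 0.0502 F [ 0.4 -1.2  7.9]
yaw cmd 2.66 then tool d mm [   1.9   -1.3 -166.8]
```

```bash
python3 -m pendant '[[[0,0,-0.015,0,1],[0,0,-0.025,0,1],[0,0,-0.025,0,1],[0,0,-0.023,1.3,1],[0,0,0,1.3,1],[0,0,0,0,1]]]'
python3 -c "
from h import *
delta(.6415,.0557,.1212,104.54)"
```

```text
time_s: 3.98
eef_pos: [0.5108, -0.0991, 0.1212]
ee_rot: [0.002, 0.612, 0.791, 0.001]
force: [-0.2, -0.0, -1.7]
finger_gap: 0.0498
t 3.98 pos [ 0.5108 -0.0991  0.1212] hx 104.54 tilt [-0.002  0.003] gap 0.0498 F [-0.2 -0.  -1.7]
yaw cmd 0.0 then tool d mm [117.1 165.4  -0. ]
```

```bash
python3 -m pendant '[[[0.012,0.017,0,0,1],[0.015,0.021,0,0,1],[0.015,0.021,0,0,1],[0.015,0.021,0,0,1],[0.015,0.021,0,0,1],[0.015,0.021,0,0,1],[0.015,0.021,0,0,1],[0.015,0.0224,0,0,1],[0,0,0,0,1],[0,0,0,0,1]]]'
python3 - <<'E'
from h import *
from bench import arm
delta(.6415,.0557,.1212,104.54)
a=arm.get_image('scene');cv2.imwrite('pics/s2.png',a[...,::-1])
b=arm.get_image('top');cv2.imwrite('pics/t2.png',b[...,::-1])
A=cv2.resize(a[100:260,220:480],None,fx=1.5,fy=1.5);B=cv2.resize(b[100:260,60:320],None,fx=1.5,fy=1.5)
cv2.imwrite('pics/st2.png',np.hstack([A,B])[...,::-1])
E
```

```text
time_s: 4.82
eef_pos: [0.6397, 0.0571, 0.1177]
ee_rot: [-0.001, 0.611, 0.792, -0.001]
force: [-0.1, 0.0, -1.9]
finger_gap: 0.0499
t 4.82 pos [0.6397 0.0571 0.1177] hx 104.73 tilt [ 0.001 -0.002] gap 0.0499 F [-0.1  0.  -1.9]
yaw cmd 0.19 then tool d mm [-1.8  1.4 -3.5]
```

View pics/st2.png

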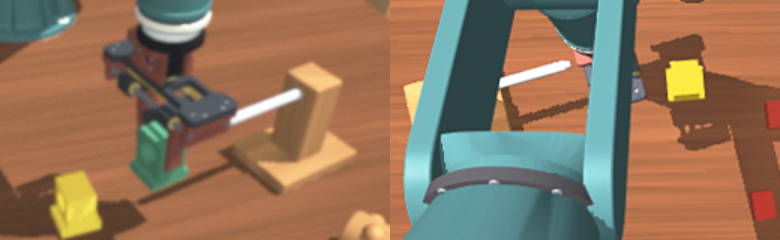

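The scene crop shows the foot held upright at (155,150), short of the rod tip. Correct the offsets, then thread.

```bash
python3 -m pendant '[[[-0.001,0.0012,-0.0035,0.2,1],[0,0,0,0,1],[0,0,0,0,1],[0.015,0,0,0,1],[0.015,0,0,0,1],[0.015,0,0,0,1],[0.015,0,0,0,1],[0,0,0,0,1]]]'
python3 -c "
from h import *
delta(.5813+.055*.251,.288-.055*.968,.1212,104.54)"
```

```text
time_s: 5.58
eef_pos: [0.6252, 0.1173, 0.1232]
ee_rot: [-0.001, 0.612, 0.791, 0.0]
force: [0.4, 0.8, -0.6]
finger_gap: 0.0497
t 5.58 pos [0.6252 0.1173 0.1232] hx 104.54 tilt [ 0.002 -0.001] gap 0.0497 F [ 0.4  0.8 -0.6]
yaw cmd 0.0 then tool d mm [121.2   0.4   2. ]
```

```bash
python3 -m pendant '[[[0.012,0,0.001,0,1],[0.015,0,0.001,0,1],[0.015,0,0,0,1],[0.015,0,0,0,1],[0.015,0,0,0,1],[0.015,0,0,0,1],[0.015,0,0,0,1],[0.015,0,0,0,1],[0.004,0,0,0,1],[0,0,0,0,1],[0,0,0,0,1]]]'
python3 -c "
from h import *
delta(.5813+.055*.251,.288-.055*.968,.1122,104.54)"
```

```text
time_s: 6.5
eef_pos: [0.5966, 0.2308, 0.1211]
ee_rot: [0.0, 0.613, 0.79, -0.0]
force: [0.1, -0.3, -0.5]
finger_gap: 0.0498
t 6.5 pos [0.5966 0.2308 0.1211] hx 104.44 tilt [-0. -0.] gap 0.0498 F [ 0.1 -0.3 -0.5]
yaw cmd -0.1 then tool d mm [ 4.2 -0.4  8.9]
```

```bash
python3 -m pendant '[[[0,0,0.003,0,1],[0,0,0.003,0,1],[0,0,0.0025,0,1],[0,0,0,0,1],[0,0,0,0,0.6],[0,0,0,0,-0.1],[0,0,0,0,-0.4],[0,0,0,0,-0.6],[0,0,0,0,-0.6],[0,0,0,0,-0.6]]]'
python3 -m pendant '[[[0,0,-0.01,0,-0.6],[0,0,-0.02,0,-0.6],[0,0,-0.03,0,-0.6],[0,0,-0.03,0,-0.6],[0,0,-0.03,0,-0.6],[0,0,0,0,-0.6]]]'
python3 - <<'E'
from h import *
from bench import arm
delta(.4827,-.2557,.2,93.9)
a=arm.get_image('scene');cv2.imwrite('pics/s3.png',cv2.resize(a[100:260,260:480],None,fx=2.5,fy=2.5)[...,::-1])
E
```

```text
time_s: 7.33
eef_pos: [0.5967, 0.2307, 0.1128]
ee_rot: [0.0, 0.613, 0.79, 0.0]
force: [0.4, 0.0, 0.3]
finger_gap: 0.0693
time_s: 7.83
eef_pos: [0.6004, 0.2318, 0.2405]
ee_rot: [0.003, 0.613, 0.79, 0.005]
force: [0.7, 0.7, 0.7]
finger_gap: 0.07
t 7.83 pos [0.6004 0.2318 0.2405] hx 104.4 tilt [0.    0.012] gap 0.07 F [0.7 0.7 0.7]
yaw cmd 10.5 then tool d mm [-478.4 -150.6   40.5]
```

View pics/s3.png

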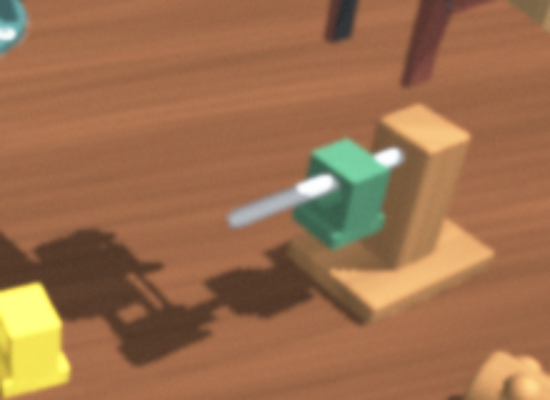

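The foot hangs upright on the rod at crop (343,190), near the post. Now go above the cap.

```bash
python3 -m pendant '[[[0,0,0,5.2,-0.6],[0,0,0,5.3,-0.6],[-0.029,-0.0095,0,0,-0.6],[-0.034,-0.0107,0,0,-0.6],[-0.034,-0.0107,0,0,-0.6],[-0.034,-0.0107,0,0,-0.6],[-0.034,-0.0107,0,0,-0.6],[-0.034,-0.0107,0,0,-0.6],[-0.034,-0.0107,0,0,-0.6],[-0.034,-0.0107,0,0,-0.6],[-0.034,-0.0107,0,0,-0.6],[-0.034,-0.0107,0,0,-0.6]]]'
python3 -m pendant '[[[-0.034,-0.0107,0,0,-0.6],[-0.034,-0.0107,0.01,0,-0.6],[-0.034,-0.0107,0.015,0,-0.6],[-0.034,-0.0107,0.015,0,-0.6],[0,0,0,0,-0.6],[0,0,0,0,-0.6]]]'
python3 - <<'E'
from h import *
from bench import arm
delta(.4827,-.2557,.2,93.9)
cam=arm.camera_model('wrist');im=arm.get_image('wrist')
cv2.imwrite('pics/w2.png',im[...,::-1])
H,S,V=cv2.split(cv2.cvtColor(im,cv2.COLOR_RGB2HSV))
m=(((H<=5)|(H>=175))&(S>160)&(V>120)).astype(np.uint8)
n,l,st,c=cv2.connectedComponentsWithStats(m)
for i in range(1,n):
    if st[i,4]<400: continue
    t=cv2.threshold(V[l==i].reshape(-1,1),0,255,cv2.THRESH_OTSU)[0]
    tm=cv2.morphologyEx(((l==i)&(V>t)).astype(np.uint8),cv2.MORPH_OPEN,np.ones((9,9)))
    cs=max(cv2.findContours(tm,0,1)[0],key=cv2.contourArea)
    P=onplane(cam,cs[:,0],.046)[:,:2];r=cv2.minAreaRect((P*1000).astype(np.float32));print(c[i].round(),st[i],t,np.round(r[0],1),np.round(r[1],1),round(r[2],1))
E
```

```text
time_s: 8.88
eef_pos: [0.5124, -0.112, 0.2321]
ee_rot: [-0.001, 0.683, 0.731, -0.0]
force: [0.1, -0.5, 0.7]
finger_gap: 0.0704
time_s: 9.38
eef_pos: [0.4788, -0.2501, 0.1912]
ee_rot: [-0.002, 0.684, 0.729, -0.0]
force: [0.3, 0.3, 0.9]
finger_gap: 0.0703
t 9.38 pos [ 0.4788 -0.2501  0.1912] hx 93.68 tilt [ 0.002 -0.003] gap 0.0703 F [0.3 0.3 0.9]
yaw cmd -0.22 then tool d mm [-5.8  3.6 -8.8]
[208.  99.] [ 188   83   42   33 1235] 214.0 [ 427.3 -162.4] [40.8 31.6] 7.4
[327. 131.] [ 306  116   43   30 1207] 198.0 [ 560.1 -187.1] [40.8 30. ] 4.4
[255. 183.] [ 234  155   42   58 2317] 236.0 [ 483.9 -251.4] [46.2 63.8] 3.8
```

View pics/w2.png

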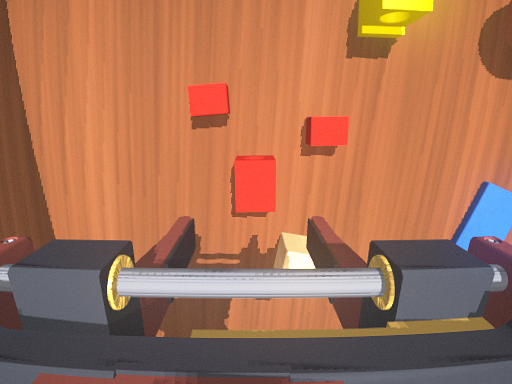

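The cap lies between the fingers at (255,185). The offcut's top is at (293,250), behind and clear of the fingers. Descend and grip.

```bash
python3 -m pendant '[[[-0.0047,0.0044,0.03,-0.2,-0.6],[0,0,0.035,0,-0.6],[0,0,0.035,0,-0.6],[0,0,0.035,0,-0.6],[0,0,0.03,0,-0.6],[0,0,0.017,0,-0.6],[0,0,0,0,-0.6],[0,0,0,0,1],[0,0,0,0,1],[0,0,0,0,1],[0,0,0,0,1],[0,0,0,0,1]]]' 25
python3 -c "
from h import *
delta(.4835,-.2545,.009,93.9)"
```

```text
time_s: 10.43
eef_pos: [0.4859, -0.2541, 0.0123]
ee_rot: [0.001, 0.681, 0.732, 0.0]
force: [-0.5, 0.8, 8.9]
finger_gap: 0.0457
t 10.43 pos [ 0.4859 -0.2541  0.0123] hx 94.09 tilt [-0.001  0.002] gap 0.0457 F [-0.5  0.8  8.9]
yaw cmd 0.19 then tool d mm [-0.2 -2.4  3.3]
```

```bash
python3 -m pendant '[[[0,0,-0.015,0,1],[0,0,-0.025,0,1],[0,0,-0.03,0,1],[0,0,-0.03,-5.2,1],[0,0,-0.007,-5.2,1],[0,0,0,0,1],[0,0,0,0,1]]]'
python3 -c "
from h import *
delta(.6403,.0605,.1193,104.54)"
```

```text
time_s: 11.02
eef_pos: [0.4853, -0.2539, 0.1184]
ee_rot: [0.001, 0.613, 0.79, 0.0]
force: [-0.6, 0.7, -0.5]
finger_gap: 0.0459
t 11.02 pos [ 0.4853 -0.2539  0.1184] hx 104.33 tilt [-0.001  0.001] gap 0.0459 F [-0.6  0.7 -0.5]
yaw cmd -0.21 then tool d mm [265.4 229.   -0.9]
```

```bash
python3 -m pendant '[[[0.016,0.014,0,-0.2,1],[0.024,0.021,0,0,1],[0.025,0.0215,0,0,1],[0.025,0.0215,0,0,1],[0.025,0.0215,0,0,1],[0.025,0.0215,0,0,1],[0.025,0.0215,0,0,1],[0.025,0.0215,0,0,1],[0.025,0.0215,0,0,1],[0.025,0.0215,0,0,1],[0.0254,0.022,0,0,1],[0,0,0,0,1]]]'
python3 -m pendant '[[[0,0,0,0,1],[0,0,0,0,1]]]'
python3 -c "
from h import *
delta(.6403,.0605,.1193,104.54)"
```

```text
time_s: 12.02
eef_pos: [0.6409, 0.0664, 0.116]
ee_rot: [-0.001, 0.611, 0.792, 0.001]
force: [0.4, -0.1, -1.1]
finger_gap: 0.0458
time_s: 12.18
eef_pos: [0.6379, 0.0609, 0.1161]
ee_rot: [-0.001, 0.611, 0.791, -0.001]
force: [-0.0, -0.6, -1.4]
finger_gap: 0.0458
t 12.18 pos [0.6379 0.0609 0.1161] hx 104.64 tilt [ 0.    -0.003] gap 0.0458 F [-0.  -0.6 -1.4]
yaw cmd 0.1 then tool d mm [-1.   2.3 -3.2]
```

```bash
python3 -m pendant '[[[0,0.002,-0.003,0,1],[0,0,0,0,1],[0,0,0,0,1]]]'
python3 - <<'E'
from h import *
from bench import arm
delta(.6403,.0605,.1193,104.54)
a=arm.get_image('scene');cv2.imwrite('pics/s4.png',cv2.resize(a[100:260,220:480],None,fx=2.5,fy=2.5)[...,::-1])
E
```

```text
time_s: 12.43
eef_pos: [0.6412, 0.0605, 0.1209]
ee_rot: [0.0, 0.612, 0.791, 0.0]
force: [0.3, -0.2, -0.8]
finger_gap: 0.0461
t 12.43 pos [0.6412 0.0605 0.1209] hx 104.58 tilt [-0.  0.] gap 0.0461 F [ 0.3 -0.2 -0.8]
yaw cmd 0.04 then tool d mm [ 0.2 -0.8  1.6]
```

View pics/s4.png

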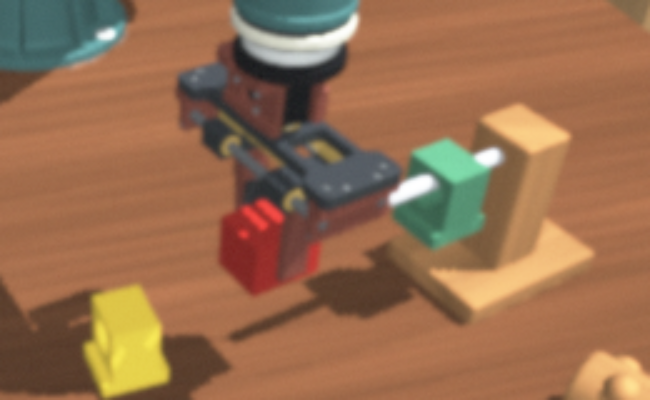

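The red cap at crop (265,245) is held level, in line with the rod and short of its tip. The foot is still on the rod at (440,190). Advance 40 mm and check.

```bash
python3 -m pendant '[[[0.01,-0.0005,0.001,0,1],[0.01,0,0,0,1],[0.01,0,0,0,1],[0.01,0,0,0,1],[0,0,0,0,1],[0,0,0,0,1]]]'
python3 -c "
from h import *
delta(.5813+.156*.251,.288-.156*.968,.1193,104.54)"
```

```text
time_s: 12.98
eef_pos: [0.6303, 0.1012, 0.1197]
ee_rot: [-0.0, 0.61, 0.792, -0.0]
force: [-0.4, -0.5, -0.1]
finger_gap: 0.0459
t 12.98 pos [0.6303 0.1012 0.1197] hx 104.79 tilt [-0. -0.] gap 0.0459 F [-0.4 -0.5 -0.1]
yaw cmd 0.25 then tool d mm [37.1 -0.5  0.4]
```

```bash
python3 -m pendant '[[[0.01,-0.0003,0,0.2,1],[0.01,0,0,0,1],[0.008,0,0,0,1],[0.004,0,0,0,1],[0.002,0,0,0,1],[0,0,0,0,1],[0,0,0,0,1]]]'
python3 -m pendant '[[[0.001,0,0,0,1],[0.001,0,0,0,1],[0,0,0,0,1]]]'
python3 -c "
from h import *
delta(.5813+.156*.251,.288-.156*.968,.1193,104.54)"
```

```text
time_s: 13.57
eef_pos: [0.6218, 0.133, 0.1197]
ee_rot: [0.0, 0.612, 0.791, -0.0]
force: [-1.0, -0.7, -1.7]
finger_gap: 0.0462
time_s: 13.82
eef_pos: [0.6213, 0.1348, 0.1197]
ee_rot: [-0.0, 0.612, 0.791, 0.0]
force: [0.1, 0.1, -1.7]
finger_gap: 0.0457
t 13.82 pos [0.6213 0.1348 0.1197] hx 104.47 tilt [ 0. -0.] gap 0.0457 F [ 0.1  0.1 -1.7]
yaw cmd -0.07 then tool d mm [ 2.4 -0.2  0.4]
```

```bash
python3 -m pendant '[[[0.001,0,0,0,1],[0.001,0,0,0,1],[0.001,0,0,0,1],[0,0,0,0,1]]]'
python3 -m pendant '[[[0.001,0,0,0,1],[0.001,0,0,0,1],[0,0,0,0,1]]]'
python3 -c "
from h import *
delta(.5813+.156*.251,.288-.156*.968,.1193,104.54)"
```

```text
time_s: 14.15
eef_pos: [0.6207, 0.137, 0.1196]
ee_rot: [0.001, 0.612, 0.791, -0.0]
force: [1.2, -5.3, -1.8]
finger_gap: 0.046
time_s: 14.4
eef_pos: [0.6207, 0.1371, 0.1196]
ee_rot: [0.002, 0.612, 0.791, -0.001]
force: [2.7, -10.7, -2.7]
finger_gap: 0.0459
t 14.4 pos [0.6207 0.1371 0.1196] hx 104.52 tilt [-0.004 -0.   ] gap 0.0459 F [  2.7 -10.7  -2.7]
yaw cmd -0.02 then tool d mm [-0.1 -0.3  0.3]
```

The cap has bottomed: 11 N axial, where the geometry predicted. Relieve, lower about 7 mm, release, rise.

```bash
python3 -m pendant '[[[-0.002,0,0,0,1],[0,0,0.003,0,1],[0,0,0.003,0,1],[0,0,0.001,0,1],[0,0,0,0,1],[0,0,0,0,0.6],[0,0,0,0,0],[0,0,0,0,-0.3],[0,0,0,0,-0.6],[0,0,0,0,-0.6],[0,0,0,0,-0.6]]]'
python3 -m pendant '[[[0,0,-0.01,0,-0.6],[0,0,-0.02,0,-0.6],[0,0,-0.03,0,-0.6],[0,0,-0.03,0,-0.6],[0,0,-0.03,0,-0.6],[-0.03,0,-0.02,0,-0.6],[-0.04,0,0,0,-0.6],[-0.04,0,0,0,-0.6],[-0.04,-0.01,0,0,-0.6],[-0.04,-0.01,0,0,-0.6],[0,0,0,0,-0.6],[0,0,0,0,-0.6]]]'
python3 - <<'E'
from h import *
from bench import arm
delta(.62,.137,.2,104.54)
a=arm.get_image('scene');b=arm.get_image('top')
cv2.imwrite('pics/t5.png',b[...,::-1])
A=cv2.resize(a[100:260,300:480],(396,352));B=cv2.resize(b[110:250,70:410],(396,163))
cv2.imwrite('pics/s5.png',np.hstack([A,np.vstack([B,np.zeros((189,396,3),np.uint8)])])[...,::-1])
cam=arm.camera_model('top')
o=np.array([581.3,288]);d=np.array([.251,-.968]);p=np.array([.968,.251])
H,S,V=cv2.split(cv2.cvtColor(b,cv2.COLOR_RGB2HSV));H=H.astype(int)
for nm,m,z in(('red',((H<=5)|(H>=175))&(S>160)&(V>120),.146),('green',(H>60)&(H<95)&(S>80)&(V>120),.145)):
    m=m.astype(np.uint8);m[:,200:]=0;m[:130]=0;m[190:]=0
    cc=cv2.findContours(m,0,1)[0]
    if not cc: print(nm,'none');continue
    cs=max(cc,key=cv2.contourArea)
    P=onplane(cam,cs[:,0],z)[:,:2]*1000-o
    print(nm,'along rod',(P@d).min().round(1),(P@d).max().round(1),'across',(P@p).min().round(1),(P@p).max().round(1))
m=((S<90)&(V>200)).astype(np.uint8);m[:,:370]=0;m[:165]=0;m[200:]=0
y,x=np.nonzero(m);print('offcut px now',x.mean(),y.mean())
a0=cv2.imread('pics/top0.png')[...,::-1].copy();_,S,V=cv2.split(cv2.cvtColor(a0,cv2.COLOR_RGB2HSV))
m=((S<90)&(V>200)).astype(np.uint8);m[:,:370]=0;m[:165]=0;m[200:]=0
y,x=np.nonzero(m);print('offcut px before',x.mean(),y.mean())
E
```

```text
time_s: 15.32
eef_pos: [0.6202, 0.1384, 0.1125]
ee_rot: [-0.0, 0.612, 0.791, 0.0]
force: [0.5, -0.5, 0.0]
finger_gap: 0.0686
time_s: 16.32
eef_pos: [0.6487, -0.0532, 0.2533]
ee_rot: [0.0, 0.614, 0.789, 0.0]
force: [-0.6, -0.1, 0.2]
finger_gap: 0.07
t 16.32 pos [ 0.6487 -0.0532  0.2533] hx 104.27 tilt [0. 0.] gap 0.07 F [-0.6 -0.1  0.2]
yaw cmd -0.27 then tool d mm [191.4  20.   53.3]
red none
green along rod 66.5 172.1 across -84.5 38.2
offcut px now 406.0 185.5
offcut px before 394.67014613778707 181.3820459290188
```

View pics/s5.png

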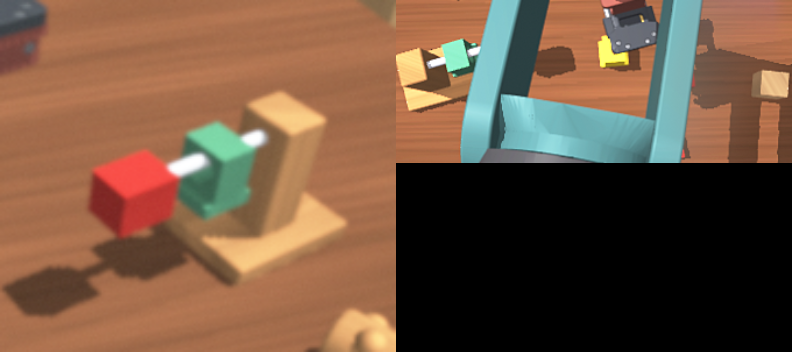

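The left panel shows the red cap on the rod end at (133,190), with the foot upright behind it at (217,165). The arm hides the cap from the top camera, and its shadow falls on the offcut. Move the arm clear and recheck.

```bash
python3 -m pendant '[[[-0.03,-0.01,0,0,-0.6],[-0.035,-0.015,0,0,-0.6],[-0.035,-0.015,0,0,-0.6],[-0.035,-0.015,0,0,-0.6],[-0.035,-0.015,0,0,-0.6],[-0.035,-0.015,0,0,-0.6],[-0.035,-0.015,0,0,-0.6],[-0.035,-0.015,0,0,-0.6],[-0.035,-0.015,0,0,-0.6],[-0.035,-0.015,0,0,-0.6],[0,0,0,0,-0.6],[0,0,0,0,-0.6]]]'
python3 - <<'E'
from h import *
from bench import arm
b=arm.get_image('top');a=arm.get_image('scene')
cv2.imwrite('pics/t6.png',cv2.resize(b[100:270,60:440],None,fx=2.1,fy=2.1)[...,::-1])
cam=arm.camera_model('top')
o=np.array([581.3,288]);d=np.array([.251,-.968]);p=np.array([.968,.251])
H,S,V=cv2.split(cv2.cvtColor(b,cv2.COLOR_RGB2HSV));H=H.astype(int)
for nm,m,z in(('red',((H<=5)|(H>=175))&(S>160)&(V>215),.146),('green',(H>65)&(H<85)&(S>80)&(V>190),.145)):
    m=m.astype(np.uint8);m[:,210:]=0;m[:130]=0;m[200:]=0
    cs=max(cv2.findContours(m,0,1)[0],key=cv2.contourArea)
    P=onplane(cam,cs[:,0],z)[:,:2]*1000-o
    print(nm,'along rod',(P@d).min().round(1),(P@d).max().round(1),'across',(P@p).min().round(1),(P@p).max().round(1),cv2.minAreaRect(P.astype(np.float32)))
E
```

```text
time_s: 17.42
eef_pos: [0.595, -0.4215, 0.2523]
ee_rot: [-0.0, 0.613, 0.79, 0.0]
force: [0.4, 0.3, -0.8]
finger_gap: 0.0708
red along rod 126.4 187.4 across -23.5 23.3 ((39.35464096069336, -151.76055908203125), (46.51361083984375, 61.13965606689453), 14.104174613952637)
green along rod 37.2 77.0 across -25.3 24.2 ((13.814374923706055, -55.452606201171875), (49.4612922668457, 39.81700897216797), 14.518277168273926)
```

View pics/t6.png

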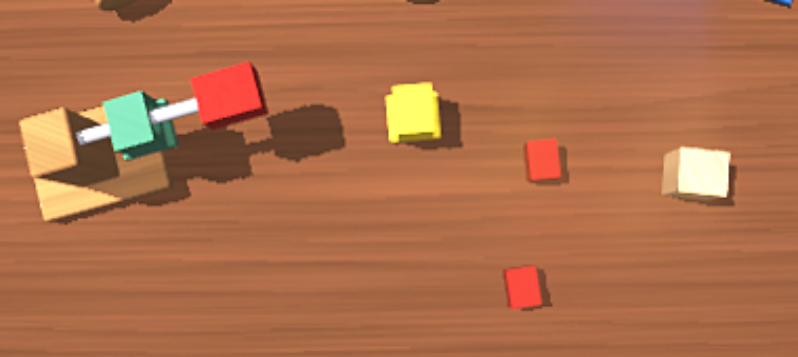

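The cap's mouth is at 126 mm, the foot is centred at 57 mm, and both are aligned with the rod. The offcut at crop (697,173) is where it started. Hand in.

```bash
python3 -c "
from bench import arm
print(arm.finish_job())"
```

```text
the job is handed in; nothing more can be done
None
```

I hung the green foot on the rod, pushed the 60 × 46 mm red cap on until it bottomed (about 11 N along the rod), released both and handed the job in at about 17.5 s of the 61 s.

The last top view, taken with the arm clear, showed:
- **Foot:** its centre is 57 mm from the post and about 0.5 mm off the rod axis sideways. It is aligned with the rod within about 0.1° and stands upright.
- **Cap:** its mouth is 126 mm from the post and centred sideways. It is aligned within about 0.5°.
- **Offcut:** it is unmoved to within a few pixels.

One check disagreed. The first one after releasing the cap found no cap and put the offcut about 12 pixels off, because the arm hid the cap and shaded the offcut. Repeating it with the arm out of the way cleared up the cap, and I read the offcut's position off that picture by eye. `arm.finish_job()` gives no verdict, so I have no confirmation of the final result beyond these checks.

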